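# Put the alignment kit away

### The job

Put the alignment kit on the optical table away. Feel for the one empty pocket of the tray by pressing on its flaps, and stand the collimator barrel in it, foot down and all the way to the bottom; hang every target plate that is out in the stands on the hook rack, each on a hook of its own, with its marked face outward, the way the hooks point. Leave the other things on the bench where they are.

Things in the scene. Friction and masses are not known exactly. Their poses are not given: they have to be found in the camera images.
- tray: Black tray fixed to the bench, 130 (its x) x 190 (y) x 60 mm high; origin at the centre of its underside, z up. Six pockets, 2 along x by 3 along y, each 57 x 57 mm inside, floor 5 mm above the bench, walls 5 mm, each shut by an opaque flap level with the rim. Five pockets hold a solid lens cell 50 mm across, its top 4 mm below the flap; one pocket is empty.
- barrel: Collimator barrel: upright cylinder 45 mm across, 110 mm long, about 0.25 kg, most of it in the steel foot (25 mm), black ribbed head, standing on the bench; origin at the centre of its underside, z up along its axis. It is pushed foot down through the flap of the empty pocket to the pocket floor (18 N is ample), with 55 mm left standing out.
- rack: Aluminium hook rack fixed to the bench, 250 mm long (y); origin at bench level under the crossbar, z up, x the way the hooks point. Foot 12 mm high, x -38 to 62 mm. Crossbar 12 mm thick, top at z 150 mm. Three hooks at y -80, 0, +80 mm: an 8 mm round pin, top at z 150 mm too, runs from the bar to x 52 mm, then turns up; its tip ends at x 61, z 161 mm.
- pocket0 (a point): Middle of a closed flap's upper face, 60 mm above the bench; axes as the tray's. The flap is hinged on its pocket's -x edge, is 3 mm thick and yields only downward, on a weak spring: under 1 N pressed at its middle, up to 5 N as the barrel goes right through; it then hangs along the -x wall. Over a cell it stops dead after 2 to 4 mm.
- pocket1 (a point): Middle of a closed flap's upper face, 60 mm above the bench; axes as the tray's. The flap is hinged on its pocket's -x edge, is 3 mm thick and yields only downward, on a weak spring: under 1 N pressed at its middle, up to 5 N as the barrel goes right through; it then hangs along the -x wall. Over a cell it stops dead after 2 to 4 mm.
- pocket2 (a point): Middle of a closed flap's upper face, 60 mm above the bench; axes as the tray's. The flap is hinged on its pocket's -x edge, is 3 mm thick and yields only downward, on a weak spring: under 1 N pressed at its middle, up to 5 N as the barrel goes right through; it then hangs along the -x wall. Over a cell it stops dead after 2 to 4 mm.
- pocket3 (a point): Middle of a closed flap's upper face, 60 mm above the bench; axes as the tray's. The flap is hinged on its pocket's -x edge, is 3 mm thick and yields only downward, on a weak spring: under 1 N pressed at its middle, up to 5 N as the barrel goes right through; it then hangs along the -x wall. Over a cell it stops dead after 2 to 4 mm.
- pocket4 (a point): Middle of a closed flap's upper face, 60 mm above the bench; axes as the tray's. The flap is hinged on its pocket's -x edge, is 3 mm thick and yields only downward, on a weak spring: under 1 N pressed at its middle, up to 5 N as the barrel goes right through; it then hangs along the -x wall. Over a cell it stops dead after 2 to 4 mm.
- pocket5 (a point): Middle of a closed flap's upper face, 60 mm above the bench; axes as the tray's. The flap is hinged on its pocket's -x edge, is 3 mm thick and yields only downward, on a weak spring: under 1 N pressed at its middle, up to 5 N as the barrel goes right through; it then hangs along the -x wall. Over a cell it stops dead after 2 to 4 mm.
- plate_a: Aluminium plate (may be absent) 60 wide (y), 114 tall (z), 8 mm thick (x), 90 g; origin mid lower edge, z up, x out of the marked face, which bears a black round dial with ticks; back bare. Window 30 mm wide from z 60 to 88 mm, a solid strip to grip above it. Starts upright in a fixed stand 60 (x) x 80 (y) x 32 mm high, slot 11 x 68 mm, floor 10 mm up.
- plate_a_eye (a point): Middle of the window's upper edge, in the plate's mid thickness, 88 mm above the lower edge: this edge rests on the hook. Axes as the plate's.
- plate_a_front (a point): A point in the air 60 mm in front of the plate's mid thickness on its marked side, 31 mm above the lower edge.
- plate_b: Aluminium plate (may be absent) 60 wide (y), 114 tall (z), 8 mm thick (x), 90 g; origin mid lower edge, z up, x out of the marked face, which bears a black square with a cross; back bare. Window 30 mm wide from z 60 to 88 mm, a solid strip to grip above it. Starts upright in a fixed stand 60 (x) x 80 (y) x 32 mm high, slot 11 x 68 mm, floor 10 mm up.
- plate_b_eye (a point): Middle of the window's upper edge, in the plate's mid thickness, 88 mm above the lower edge: this edge rests on the hook. Axes as the plate's.
- plate_b_front (a point): A point in the air 60 mm in front of the plate's mid thickness on its marked side, 31 mm above the lower edge.
- plate_c: Aluminium plate (may be absent) 60 wide (y), 114 tall (z), 8 mm thick (x), 90 g; origin mid lower edge, z up, x out of the marked face, which bears a black square with a graduated scale of bars; back bare. Window 30 mm wide from z 60 to 88 mm, a solid strip to grip above it. Starts upright in a fixed stand 60 (x) x 80 (y) x 32 mm high, slot 11 x 68 mm, floor 10 mm up.
- plate_c_eye (a point): Middle of the window's upper edge, in the plate's mid thickness, 88 mm above the lower edge: this edge rests on the hook. Axes as the plate's.
- plate_c_front (a point): A point in the air 60 mm in front of the plate's mid thickness on its marked side, 31 mm above the lower edge.
- dish: Bystander: stack of clear petri dishes, 84 mm across, 27 mm high; not part of the job.
- post: Bystander: bare steel optical post, 25 mm across, 55 mm high, standing on the bench; not part of the job.
- driver: Bystander: screwdriver, 180 mm long, lying on the bench; not part of the job.
- solvent: Bystander: small bottle, 50 mm across, 110 mm high; not part of the job.
Things that resemble listed ones, but are neither listed nor needed, are in the scene too. What is shaped like the barrel but orange is not meant.

How it is judged:
By the outcome, as a careful person would: the job done as asked, in the order asked, and still so for the second after the job is handed in, with the robot touching nothing.
Of cell0, cell1, cell2, cell3, cell4, cell5 only 5 to 5 are there at a start; the rules pass over those that are not, and their reading is None.
Of plate_a, plate_b, plate_c only 2 to 3 are there at a start; the rules pass over those that are not, and their reading is None.
At some moment in a run one of barrel may be knocked a few centimetres aside while the robot is not near it.
It also fails if it takes over 208 s, if anything falls off the work surface, if the arm or the gripper's body presses on something with over 40 N, if the wrist force passes 120 N, or if a joint passes its speed limit or range.

### The arm

A 6-joint arm with a two-finger parallel gripper is mounted at the origin on the work surface. World frame = base frame: x ahead of the robot, y to its left, z up, the work surface at z = 0. Lengths are in m, angles in degrees, forces in N, time in s.
With the tool pointing down it reaches from about 0.325 to 0.775 m from the base axis. Payload 5.5 kg.
Tool frame: the origin (TCP) lies at the centre of the arm's flange, where the gripper is bolted on; the fingertips stand 182 mm ahead of it and the grasp point (between the pads) lies 163 mm ahead of it; z points along the fingers, y is the direction in which the jaws open and shut (so a half turn about z gives the same grasp; the last joint's range is limited). The gripper opens to 88 mm and grips with 3 to 60 N. Pads are 20 mm wide; open, the fingers measure 115 mm over their backs; the gripper's body (75 mm by 178 mm) begins 61 mm behind the grasp point.
Start: joints at [68.944, 5.22, 70.514, -0, 104.267, -3.249], TCP at [0.183, 0.571, 0.405] pointing down, gripper open.
Joint ranges: [-164.24, 164.24], [-49.07, 125.15], [9.68, 141.18], [-86.29, 266.29], [3.28, 154.24], [-151.56, 151.56]. Speed limits (degrees/s): [147.25, 147.25, 172.46, 180, 180, 180].

### API

Orientations are given as [roll, pitch, yaw] about the fixed x, y, z axes, in that order (R = Rz(yaw) Ry(pitch) Rx(roll)).
In Python, from station import r gives the robot as it stands. The module is installed in compiled form; this text tells all that it offers. Calls block until the motion is done:
- r.reach(position, orientation): joint-space move of the TCP to a pose.
- r.servo_line(position, rotation=None, speed=0.15): straight line of the TCP; rotation=None keeps the orientation; speed is the mean speed in m/s.
- r.move_joints(angles): joint-space move.
- r.let_go() and r.grab(squeeze=None): open the fingers fully, or close them until they stop; squeeze is the grip in N (None keeps the last).
- r.wait(seconds).
- r.inverse_kinematics(position, orientation): joint angles nearest the present ones, or None.
- r.sense(): the state.
- r.snapshot(name): name is "side" or "top" or "wrist"; returns a dict with "frame" (480x640x3 uint8, red, green, blue), "fx", "fy", "cx", "cy" (pixels), "R" (3x3) and "t" (3): a world point X has camera coordinates R X + t. Camera axes: x right, y down, z forward; pixel columns grow to the right and rows downward; lengths in m; the calibration is good to about 2 mm. A picture is of the moment at which its call begins. There is no depth.
A pose or a line that the arm cannot do raises r.IKError and nothing moves.
- r.hand_in(): hands the job in, once; it reports no verdict.
The state is a dict: "clock": time; "joints": joint angles; "joint_vel": joint speeds; "joint_torque": joint torques, N m; "tcp_pos": TCP position; "orientation": TCP orientation; "contact_force": force on the tool from outside, world axes, zero at the start; "torque": the same for the moment, N m; "opening": finger opening in m.
Only numpy, scipy, OpenCV 4.12 (cv2) and the standard library are available. Lean on these libraries where they do the work, as an engineer would, in place of code of your own. Each camera call takes 0.05 s, during which the arm holds its last target. There are 200 camera calls.

## Working session

There is one attempt and no reset: what is moved stays moved. The work goes in short steps, each a Python script; the robot and the scene stay as the last script left them, time stands still between calls to the robot, and variables do not carry over. Pictures are saved under pics/ and viewed, on a budget of 14 in all, crops included, one or two more only if the job needs it, and the job is handed in when it is done.

```bash
mkdir -p pics
cat > h.py <<'E'
import numpy as np, cv2
from station import r
def snap(name, f=None):
    s=r.snapshot(name)
    if f: cv2.imwrite(f'pics/{f}.png', s['frame'][:,:,::-1])
    return s
def ray(s,u,v,z):
    R=np.array(s['R']);t=np.array(s['t'])
    d=R.T@np.array([(u-s['cx'])/s['fx'],(v-s['cy'])/s['fy'],1]);c=-R.T@t
    return c+d*(z-c[2])/d[2]
def proj(s,X):
    p=np.array(s['R'])@np.array(X)+np.array(s['t'])
    return s['fx']*p[0]/p[2]+s['cx'],s['fy']*p[1]/p[2]+s['cy']
E
python3 - <<'E'
from h import *
import pickle
for n in('top','side'):
    s=snap(n,n+'0');pickle.dump(s,open(n+'0.pkl','wb'));R=np.array(s['R']);print(n,s['fx'],s['cx'],s['cy'],(-R.T@np.array(s['t'])).round(3),R.round(3).tolist())
print(r.sense())
E
```

```text
top 584.0951754134176 313.74455819324504 235.12434327165298 [0.419 0.053 1.363] [[0.018, -1.0, 0.004], [-0.994, -0.018, -0.104], [0.104, -0.003, -0.995]]
side 496.92508558964596 323.8062892623754 245.18555077998494 [ 0.415 -0.842  0.657] [[0.993, -0.119, 0.01], [-0.055, -0.527, -0.848], [0.107, 0.841, -0.53]]
{'clock': 0.1, 'joints': array([ 6.89444487e+01,  5.25991313e+00,  7.05746888e+01,  1.41961301e-03,
        1.04269920e+02, -3.24701331e+00]), 'joint_vel': array([ 0.03119969, -0.04294633, -0.1260795 , -0.01980355, -0.05281119,
       -0.01664779]), 'joint_torque': array([ 1.97398818e-03, -4.47862029e+01, -4.07565880e+01,  6.98875263e-02,
        2.85457954e-02, -1.22084793e-04]), 'tcp_pos': array([0.18350095, 0.57130125, 0.40361087]), 'orientation': array([-1.79895723e+02, -7.29445430e-03,  1.62191804e+02]), 'contact_force': array([-0.09240298,  0.83536151, -0.34704475]), 'torque': array([-0.0305442 , -0.04943113,  0.02659399]), 'opening': 0.08806940244051872}
```

View pics/top0.png

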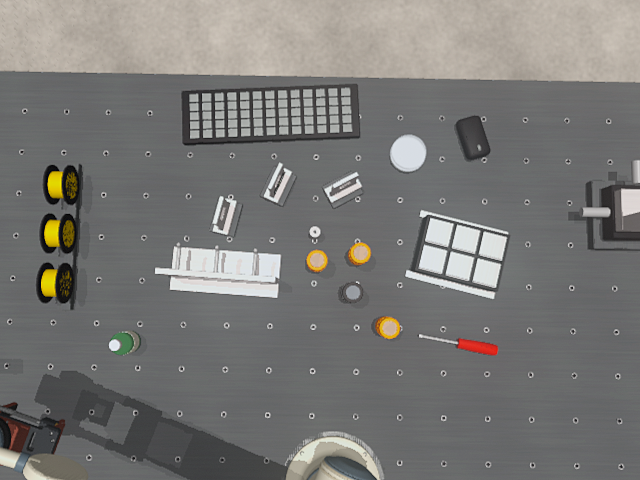

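View pics/side0.png

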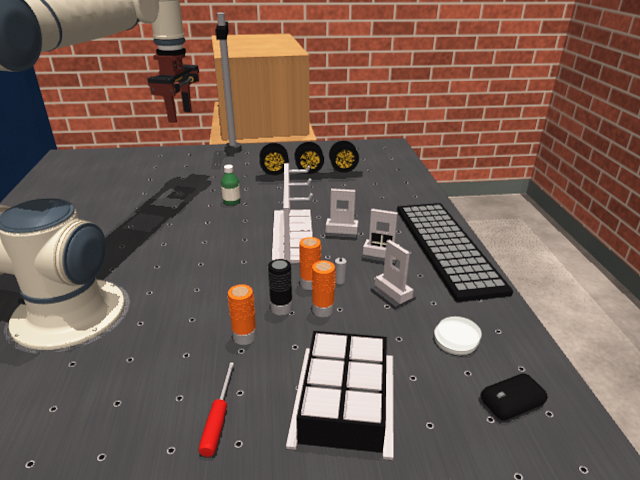

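Barrel candidates in the top view: the black ribbed one at (352,292), and orange look-alikes at (317,261), (360,254) and (388,327), plus the bare post at (315,231). By the description the black one is meant. The tray is at (462,255) and the rack at (225,272). There are three stands, at (226,215), (278,184) and (343,188), all holding plates. Next I take close crops.

Run:
```python
import cv2
a=cv2.imread('pics/top0.png');b=cv2.imread('pics/side0.png')
c=cv2.resize(a[150:310,150:390],None,fx=3.333,fy=3.333,interpolation=cv2.INTER_CUBIC)
cv2.imwrite('pics/c1.png',c)
d=cv2.resize(a[200:310,400:520],(400,367),interpolation=cv2.INTER_CUBIC)
e=cv2.resize(b[170:320,260:420],(640,600),interpolation=cv2.INTER_CUBIC)
cv2.imwrite('pics/c2.png',e);cv2.imwrite('pics/c3.png',cv2.resize(a[200:310,400:520],None,fx=5,fy=5,interpolation=cv2.INTER_CUBIC))
```

```text
(no output)
```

View pics/c1.png

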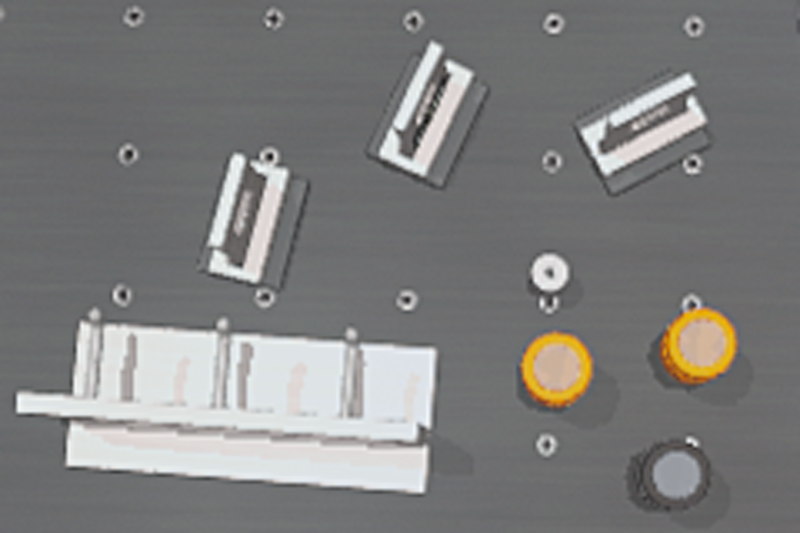

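View pics/c2.png

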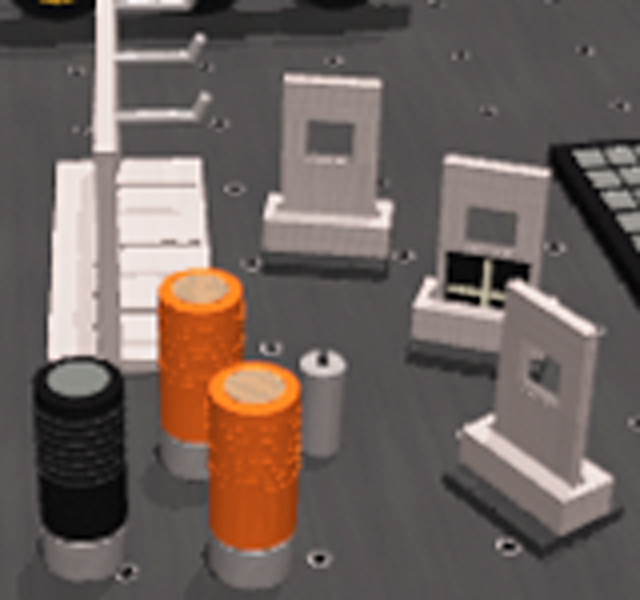

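View pics/c3.png

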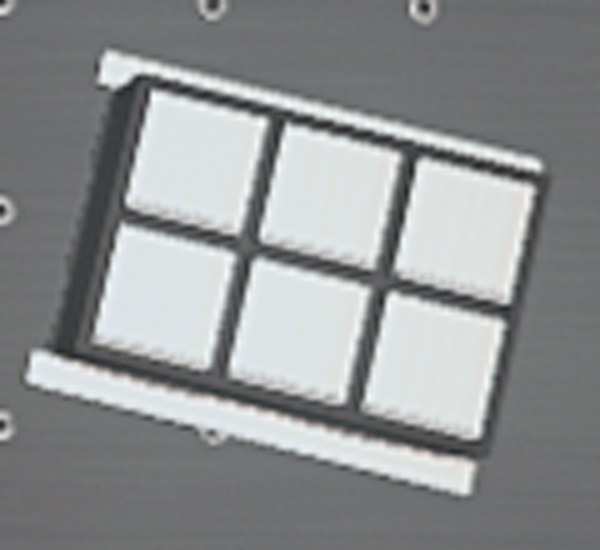

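The top crop shows the black barrel at crop (677,475) with its distance to the orange ones clear. The rack's hooks point up in the image (+x), with tips at (95,315), (223,324) and (351,334). The side crop shows that the middle plate's cross faces -y. The left and right plates show bare backs, so their marks face away. I'll now compute estimates.

Run:
```python
from h import *
import pickle
s=pickle.load(open('top0.pkl','rb'))
def c1(u,v,z): return ray(s,150+u/3.3333,150+v/3.3333,z)[:2]
def c3(u,v,z): return ray(s,400+u/5,200+v/5,z)[:2]
F=np.array([c3(*p,.06) for p in[(200,152),(332,192),(467,229),(165,298),(298,330),(435,367)]])
print('flaps',F.round(4).tolist(),'c',F.mean(0).round(4))
print('col',np.linalg.norm(F[0]-F[2]),'row',np.linalg.norm(F[0]-F[3]))
d=F[[0,3]].mean(0)-F[[2,5]].mean(0);print('tray yaw',np.degrees(np.arctan2(-d[0],d[1])))
H=np.array([c1(*p,.161) for p in[(95,315),(223,324),(351,334)]]);print('hooks',H.round(4).tolist(),np.linalg.norm(H[0]-H[2]))
d=H[0]-H[2];print('rack yaw',np.degrees(np.arctan2(-d[0],d[1])))
print('bar',c1(17,403,.15),c1(419,434,.15))
print('barrel',c1(679,473,.11))
for n,p,q in[('L',(240,156),(214,250)),('M',(434,45),(397,148)),('R',(604,130),(690,80))]:
    a,b=c1(*p,.124),c1(*q,.124);print(n,((a+b)/2).round(4),np.linalg.norm(a-b).round(4),'dir',np.degrees(np.arctan2(*(b-a)[::-1])).round(1))
c=F.mean(0)
r.reach([c[0]-.03,c[1],.36],[180,0,0]);w=snap('wrist','w1');print(r.sense()['tcp_pos'],r.sense()['joints'].round(0),'cam',(-np.array(w['R']).T@np.array(w['t'])).round(3))
pickle.dump(w,open('w1.pkl','wb'))
```

```text
flaps [[0.5715, -0.2341], [0.5545, -0.2933], [0.5389, -0.3537], [0.5055, -0.2181], [0.4923, -0.2775], [0.4769, -0.3385]] c [ 0.5233 -0.2859]
col 0.12402722520900736 row 0.06790519294211815
tray yaw -14.306444180257795
hooks [[0.5206, 0.3285], [0.5164, 0.2491], [0.5117, 0.1698]] 0.1590086420597219
rack yaw -3.220790165944414
bar [0.46575322 0.37718485] [0.45098449 0.12684208]
barrel [ 0.43007282 -0.03789806]
L [0.5975 0.2553] 0.063 dir 166.6
M [0.6692 0.136 ] 0.0716 dir 161.9
R [ 0.6664 -0.0137] 0.0647 dir -58.5
[ 0.49362182 -0.28527021  0.36001081] [-33.   0.  80.   0. 100.  56.] cam [ 0.576 -0.285  0.341]
```

View pics/w1.png

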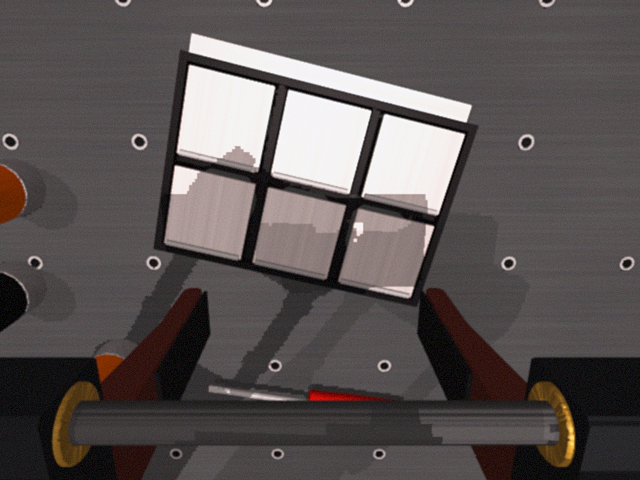

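The wrist picture shows the six flaps, with tray top corners at (183,50), (477,126), (417,305) and (155,247). The hinge lines are on the near (-x) edges. Next I check the geometry and probe the flaps.

```bash
cat > probe.py <<'E'
from h import *
import pickle
w=pickle.load(open('w1.pkl','rb'))
C=np.array([ray(w,u,v,.06)[:2] for u,v in[(183,50),(477,126),(417,305),(155,247)]])
print(C.round(4).tolist(),[np.linalg.norm(C[i]-C[(i+1)%4]).round(4) for i in range(4)])
c=C.mean(0);d=(C[0]+C[3]-C[1]-C[2]);yaw=np.arctan2(-d[0],d[1]);print(c,np.degrees(yaw))
R=np.array([[np.cos(yaw),-np.sin(yaw)],[np.sin(yaw),np.cos(yaw)]])
P=[c+R@np.array([x,y]) for x in(.031,-.031) for y in(.062,0,-.062)]
P=[P[i] for i in(0,1,2,5,4,3)]
np.savez('tray.npz',c=c,yaw=yaw,P=P)
r.grab(5)
for i,p in enumerate(P):
    z0=.182+.060
    r.reach([*p,z0+.03],[180,0,0]);r.wait(.2)
    f0=r.sense()['contact_force'][2]
    L=[]
    for dz in(.004,-.002,-.004,-.006,-.008,-.010):
        r.servo_line([*p,z0+dz],speed=.04)
        S=r.sense();f=S['contact_force'][2]-f0;L.append((round(S['tcp_pos'][2]-z0,4),round(f,2)))
        if abs(f)>8: break
    print(i,p.round(4),L)
    r.servo_line([*p,z0+.03])
    if len(L)==6 and abs(f)<4: print('EMPTY',i);np.save('pocket.npy',p);break
print(r.sense()['clock'])
E
python3 probe.py
```

```text
[[0.6083, -0.2062], [0.5639, -0.3884], [0.4392, -0.3593], [0.4834, -0.1755]] [np.float64(0.1875), np.float64(0.1281), np.float64(0.1891), np.float64(0.1287)]
[ 0.52373309 -0.28235687] -13.59986265639549
0 [ 0.5684 -0.2294] [(np.float64(0.0041), np.float64(-0.12)), (np.float64(-0.0016), np.float64(2.45)), (np.float64(-0.0019), np.float64(8.41))]
1 [ 0.5539 -0.2896] [(np.float64(0.0042), np.float64(0.97)), (np.float64(-0.0016), np.float64(1.89)), (np.float64(-0.0018), np.float64(8.77))]
2 [ 0.5393 -0.3499] [(np.float64(0.0042), np.float64(-1.84)), (np.float64(-0.0023), np.float64(-1.39)), (np.float64(-0.004), np.float64(-0.75)), (np.float64(-0.0061), np.float64(-0.58)), (np.float64(-0.0082), np.float64(-0.85)), (np.float64(-0.0102), np.float64(0.56))]
EMPTY 2
12.55
```

Pocket 2 gave way freely and pockets 0 and 1 stopped dead. Now for a close look at the barrel.

Run:
```python
from h import *
import pickle
r.reach([.43-.09,-.038-.06,.40],[180,0,45]);w=snap('wrist','w2');pickle.dump(w,open('w2.pkl','wb'))
s=snap('top');print(r.sense()['joints'].round(0),proj(w,[.43,-.038,.11]),proj(w,[.43,-.038,.0]))
r.let_go()
```

```text
[-22. -33. 104.  -0. 110.  23.] (np.float64(349.572432216659), np.float64(63.933928597034566)) (np.float64(338.945159194343), np.float64(76.31839944567076))
```

View pics/w2.png

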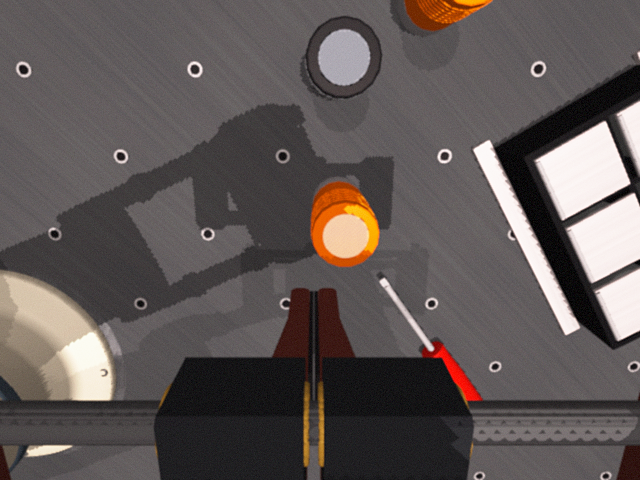

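The black barrel's top is centred at (344,57), within 6 mm of the estimate. Grasping it there.

Run:
```python
from h import *
import pickle
w=pickle.load(open('w2.pkl','rb'));b=ray(w,344,57,.11)[:2];print(b)
r.reach([*b,.36],[180,0,45]);s=snap('wrist');cv2.imwrite('pics/w3.png',s['frame'][:,:,::-1])
r.servo_line([*b,.248]);r.grab(40);print('open',r.sense()['opening'])
r.servo_line([*b,.36]);r.wait(.3);S=r.sense();print(S['opening'],S['contact_force'],S['clock'])
snap('side','s3')
```

```text
[ 0.43030245 -0.03299165]
open 0.044799222417088246
0.044395311346568246 [ 0.01948078 -0.24201849 -0.49069221] 18.7583
```

View pics/s3.png

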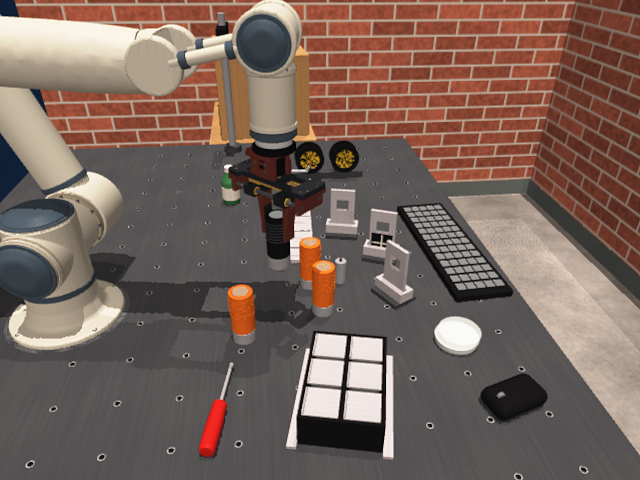

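The barrel is held (opening 44.4 mm). Lifting it higher, then inserting it in pocket 2.

```bash
cat > ins.py <<'E'
from h import *
T=np.load('tray.npz');p=np.load('pocket.npy');y=float(T['yaw'])
p=p+.0012*np.array([np.cos(y),np.sin(y)])
t=r.sense()['tcp_pos'];r.servo_line([t[0],t[1],.41],speed=.2)
r.reach([*p,.41],[180,0,np.degrees(y)]);r.wait(.2)
r.servo_line([*p,.325]);r.wait(.2);f0=r.sense()['contact_force']
for z in(.312,.30,.288,.276,.266,.258,.255,.253,.2515,.250):
    r.servo_line([*p,z],speed=.06);S=r.sense();f=S['contact_force']-f0
    print(z,S['tcp_pos'].round(4),f.round(1),round(S['opening'],4))
    if f[2]>20 or np.hypot(*f[:2])>15: break
print(S['clock'])
E
python3 ins.py
```

```text
0.312 [ 0.5403 -0.3501  0.3108] [-0.2  0.7 -0.8] 0.0445
0.3 [ 0.5407 -0.3502  0.2996] [ 1.8  0.7 -1.4] 0.0446
0.288 [ 0.5403 -0.3501  0.2867] [ 1.5  0.4 -0. ] 0.0445
0.276 [ 0.5403 -0.3501  0.2748] [-0.1  0.1 -1.8] 0.0446
0.266 [ 0.5403 -0.3501  0.265 ] [ 0.   0.8 -1.9] 0.0444
0.258 [ 0.5403 -0.3501  0.2571] [-0.1  1.8 -1.4] 0.0441
0.255 [ 0.5404 -0.3502  0.2548] [-0.2  1.  -0.9] 0.0444
0.253 [ 0.5405 -0.3502  0.2531] [ 0.6  0.6 -0.6] 0.0443
0.2515 [ 0.5405 -0.3502  0.253 ] [-1.6  2.   7.2] 0.0445
0.25 [ 0.5404 -0.3501  0.253 ] [-3.7  2.8 13.3] 0.0446
24.6083
```

The foot stopped dead at TCP z 0.253, exactly where the pocket floor should be. Releasing, then one wide wrist view of the plates and rack.

Run:
```python
from h import *
import pickle
p=r.sense()['tcp_pos'];r.let_go();r.servo_line([p[0],p[1],.40],speed=.2)
r.reach([.56,.08,.50],[180,0,90]);w=snap('wrist','w4');pickle.dump(w,open('w4.pkl','wb'))
for X in([.5164,.2491,.161],[.5975,.2553,.124],[.669,.136,.124],[.666,-.014,.124]): print(proj(w,X))
print(r.sense()['clock'])
```

```text
(np.float64(245.7695641767022), np.float64(-33.94145881634083))
(np.float64(364.5126882324399), np.float64(-28.37860394949152))
(np.float64(448.052106800137), np.float64(139.32300333494157))
(np.float64(429.9499264799632), np.float64(307.2834705798604))
28.0
```

View pics/w4.png

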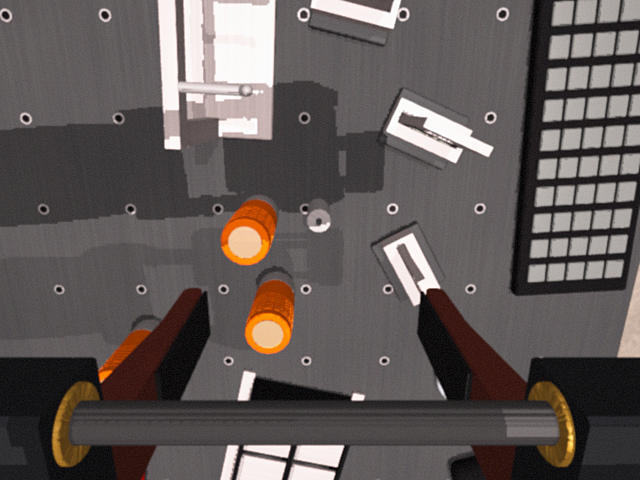

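Run:
```python
from h import *
import pickle
r.reach([.56,.20,.50],[180,0,90]);w=snap('wrist','w5');pickle.dump(w,open('w5.pkl','wb'))
a=cv2.imread('pics/w4.png')[210:310,360:460];b=cv2.imread('pics/w5.png')[:280,130:530]
A=cv2.resize(a,(240,240),interpolation=cv2.INTER_CUBIC);B=cv2.resize(b,(800,560),interpolation=cv2.INTER_CUBIC)
B[320:560,0:240]=A
cv2.imwrite('pics/m5.png',B);print(r.sense()['clock'])
```

```text
28.6
```

View pics/m5.png

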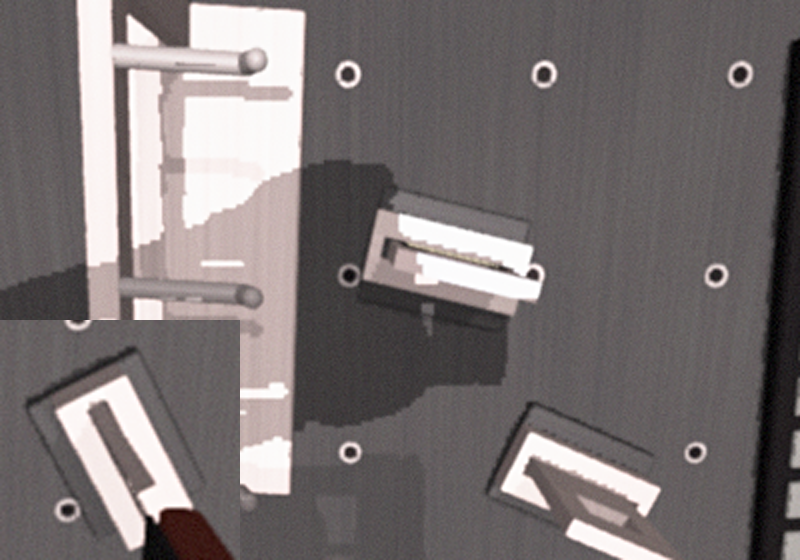

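L's top strip runs from (422,267) to (541,288) in the crop, with black and yellow marking on its +y side. Hook tips are at (255,60), (250,297) and (246,500). M and R still need a clean view.

Run:
```python
from h import *
import pickle
w=pickle.load(open('w5.pkl','rb'))
def q(u,v,z): return ray(w,130+u/2,v/2,z)[:2]
H=np.array([q(*p,.161) for p in[(255,60),(250,297),(246,500)]]);print(H.round(4).tolist(),np.linalg.norm(np.diff(H,axis=0),axis=1))
print('barL',q(82,0,.15),q(117,0,.15),'base', q(92,260,.15))
a,b=q(422,267,.124),q(541,288,.124);print('L',(a+b)/2,np.linalg.norm(a-b),np.degrees(np.arctan2(*(b-a)[::-1])))
r.reach([.56,-.06,.50],[180,0,90]);w=snap('wrist','w6');pickle.dump(w,open('w6.pkl','wb'))
u,v=map(int,proj(w,[.666,-.014,.124]));print(u,v)
u=max(u,65);v=max(v,65);print('crop0',u-65,v-65)
a=cv2.imread('pics/w6.png')[v-65:v+65,u-65:u+65];b=cv2.imread('pics/w4.png')[75:205,375:505]
cv2.imwrite('pics/m6.png',np.hstack([cv2.resize(x,(400,400),interpolation=cv2.INTER_CUBIC) for x in(a,b)]))
```

```text
[[0.5222, 0.332], [0.5171, 0.2533], [0.5122, 0.1749]] [0.07886075 0.07851913]
barL [0.46221682 0.35251285] [0.47423779 0.35248953] base [0.45718325 0.26595097]
L [0.60639763 0.25745225] 0.049262582332141466 -9.796763107821146
442 153
crop0 377 88
```

View pics/m6.png

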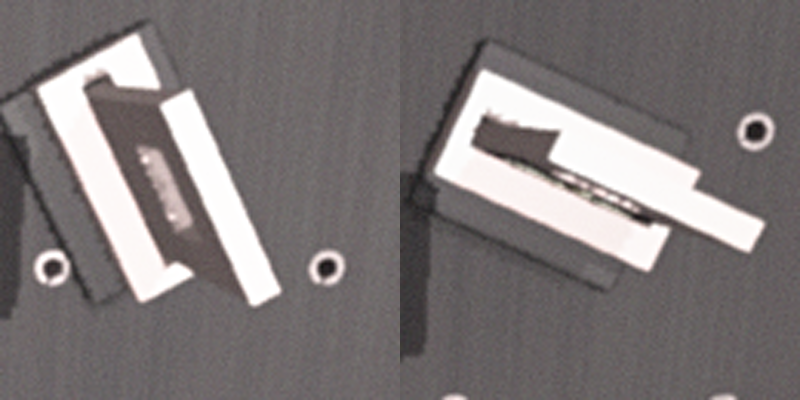

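Both strips are clear. R's centre is near crop (220,198), running (175,98) to (266,298). M's runs (551,145) to (757,237), with its marks on the -y side. L's left end merged with the stand in the earlier view, so I place L from its clear right end and the known 60 mm width.

Run:
```python
from h import *
import pickle
W={k:pickle.load(open(k+'.pkl','rb')) for k in('w4','w5','w6')}
def seg(a,b,n):
    print(n,((a+b)/2).round(4),np.linalg.norm(a-b).round(4),np.degrees(np.arctan2(*(b-a)[::-1])).round(1))
k=130/400
seg(*[ray(W['w6'],377+u*k,88+v*k,.124)[:2] for u,v in((175,98),(266,298))],'R')
seg(*[ray(W['w4'],375+(u-400)*k,75+v*k,.124)[:2] for u,v in((551,145),(757,237))],'M')
b=ray(W['w5'],130+541/2,144,.124)[:2];a=np.radians(-13.4);print('L end',b,b-.03*np.array([np.cos(a),np.sin(a)]))
# stand L top corners (z .032) in m5
S=np.array([ray(W['w5'],130+u/2,v/2,.032)[:2] for u,v in((378,210),(535,245),(516,318),(363,283))]);print('standL',S.mean(0),[np.linalg.norm(S[i]-S[(i+1)%4]).round(4) for i in range(4)],np.degrees(np.arctan2(*(S[1]-S[0])[::-1])))
# ik checks
for n,P,m in(('R',(.666,-.014),31.5),('M',(.669,.136),-108),('L',(.5975,.2553),76.6)):
    for psi in(m-90,m+90): 
        j=r.inverse_kinematics([*P,.286],[180,0,psi]);print(n,psi,None if j is None else np.round(j))
for h in((.52,.33),(.517,.25),(.512,.17)):
  for psi in(86.8,-93.2):
    j=r.inverse_kinematics([h[0]-.03,h[1]+.018,.34],[180,0,psi]);print(h,psi,None if j is None else np.round(j))
```

```text
R [ 0.6712 -0.0136] 0.0601 -61.0
M [0.6768 0.1376] 0.0612 -22.8
L end [0.63066974 0.25326114] [0.60148646 0.26021358]
standL [0.60115179 0.25729913] [np.float64(0.081), np.float64(0.0372), np.float64(0.0811), np.float64(0.0364)] -12.089315728449177
R -58.5 [ -4.  16.  71.  -0.  94. 144.]
R 121.5 [ -4.  16.  71.   0.  94. -36.]
M -198 [  9.  18.  68.   0.  94. -63.]
M -18 [  9.  18.  68.  -0.  94. 117.]
L -13.400000000000006 [ 20.  13.  74.  -0.  93. 124.]
L 166.6 [ 20.  13.  74.   0.  93. -56.]
(0.52, 0.33) 86.8 [32.  5. 77. -0. 98. 35.]
(0.52, 0.33) -93.2 [  32.    5.   77.    0.   98. -145.]
(0.517, 0.25) 86.8 [25. -2. 84. -0. 98. 29.]
(0.517, 0.25) -93.2 [  25.   -2.   84.    0.   98. -151.]
(0.512, 0.17) 86.8 [18. -8. 90. -0. 98. 21.]
(0.512, 0.17) -93.2 None
```

All grasp and hang poses are reachable, and the sizes agree (60 and 61 mm for R and M). I'll do R first, gripping 18 mm off-centre so the opening fingers clear the hook tip.

```bash
cat > hang.py <<'E'
from h import *
import sys
RY=-3.4;RO=np.array([.461,.2545]);OFF=.018
def u(a): a=np.radians(a);return np.array([np.cos(a),np.sin(a)])
P={'R':((.6712,-.0136),29.),'M':((.6768,.1376),-112.8),'L':((.6013,.258),77.5)}
def pick(n):
    p,m=P[n];psi0=RY+90;psi=m+90
    psi=(psi+180)%360-180
    g=np.array(p)+OFF*u(m+90)
    r.reach([*g,.40],[180,0,psi]);r.servo_line([*g,.286]);r.grab(40)
    print('grip',r.sense()['opening']);r.servo_line([*g,.45],speed=.2)
    print('lift',r.sense()['opening'])
def pose(x,hy,z): return [*(RO+x*u(RY)+(hy+OFF)*u(RY+90)),z]
def hang(hy,x=.03):
    o=[180,0,RY+90]
    r.reach(pose(.083,hy,.45),o);r.servo_line(pose(.083,hy,.354));r.wait(.3)
    f0=r.sense()['contact_force']
    for xx in(.07,.06,.05,.04,x):
        r.servo_line(pose(xx,hy,.354),speed=.08);f=r.sense()['contact_force']-f0
        if np.linalg.norm(f)>8: print('contact at',xx,f);return False
    for z in(.347,.342,.339,.3375):
        r.servo_line(pose(x,hy,z),speed=.04);S=r.sense();f=S['contact_force']-f0;print(z,f.round(1))
        if f[2]>4: break
    return True
def leave(hy,x=.03):
    r.let_go();r.wait(.2);r.servo_line(pose(x,hy,.45));print(r.sense()['clock'])
if __name__=='__main__':
    n,hy=sys.argv[1],float(sys.argv[2]);pick(n)
    if hang(hy): leave(hy)
    snap('side','h'+n)
E
python3 hang.py R -0.08
```

```text
grip 0.007694464130342686
lift 0.008011259698698214
0.347 [-0.4  1.   1. ]
0.342 [-0.2  1.5  1.5]
0.339 [-1.   0.7  1.2]
0.3375 [-0.   0.9  2.4]
40.2833
```

View pics/hR.png

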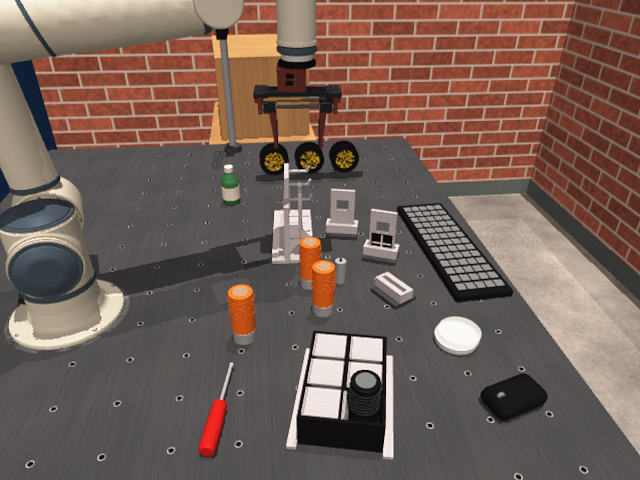

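Plate R is hanging edge-on on the near hook at about (290,215), its stand is empty, and the barrel stands in the tray at (366,395). The other two follow.

```bash
python3 hang.py M 0 && python3 hang.py L 0.08
python3 - <<'E'
from h import *
r.reach([.44,-.05,.42],[180,0,90])
s=snap('side');a=s['frame'][150:270,240:340,::-1]
t=snap('top')['frame'][:,:,::-1][190:310,150:300]
a=cv2.resize(a,(500,600),interpolation=cv2.INTER_CUBIC);t=cv2.resize(t,(300,240))
cv2.imwrite('pics/f1.png',np.hstack([a,np.vstack([t,np.zeros((360,300,3),np.uint8)])]))
print(r.sense()['clock'])
E
```

```text
grip 0.007902648157414278
lift 0.007642704319144987
0.347 [ 0.2 -2.  -0.1]
0.342 [ 0.3 -2.3 -0.4]
0.339 [ 0.7 -1.8 -1.4]
0.3375 [-0.4 -1.4  1.2]
52.3833
grip 0.007899143274375992
lift 0.007754755707649123
0.347 [ 2.4 -0.3  0.7]
0.342 [1.  0.6 0.6]
0.339 [ 1.3 -0.8  0.1]
0.3375 [ 1.1 -1.   1.6]
64.2083
65.8583
```

View pics/f1.png

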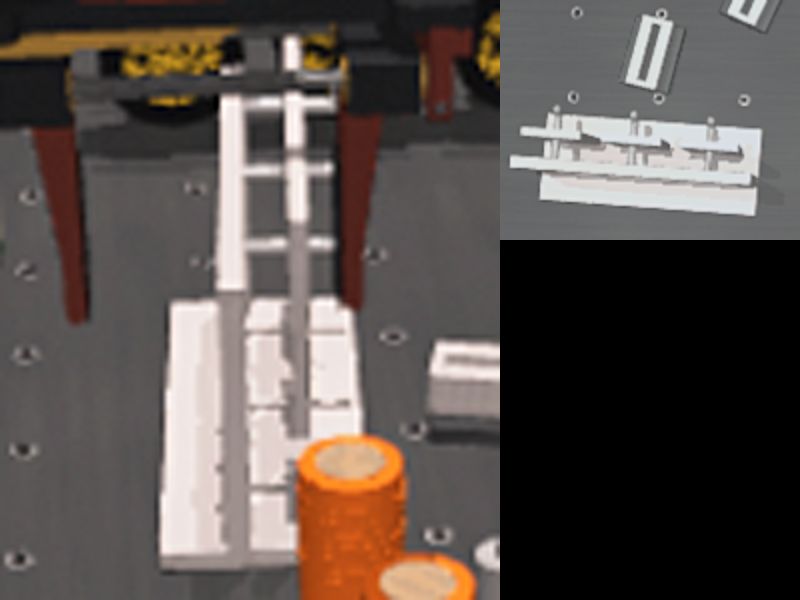

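All three are on their own hooks, parallel to the bar. Finally I check the marked faces from the +x side.

Run:
```python
from h import *
best=None
for p in(40,30,20):
  for x in(.72,.68,.64,.60):
    for z in(.40,.36,.45):
      for yaw in(-3,20):
        j=r.inverse_kinematics([x,.24,z],[180,p,yaw])
        if j is not None and best is None: best=(x,z,p,yaw)
print(best)
x,z,p,yaw=best
r.reach([.62,-.02,.5],[180,0,yaw]);r.reach([x,.24,.5],[180,0,yaw]) if r.inverse_kinematics([x,.24,.5],[180,0,yaw]) is not None else None
r.reach([x,.24,z],[180,p,yaw]);snap('wrist','f2');print(r.sense()['clock'])
```

```text
(0.72, 0.36, 40, -3)
69.1417
```

View pics/f2.png

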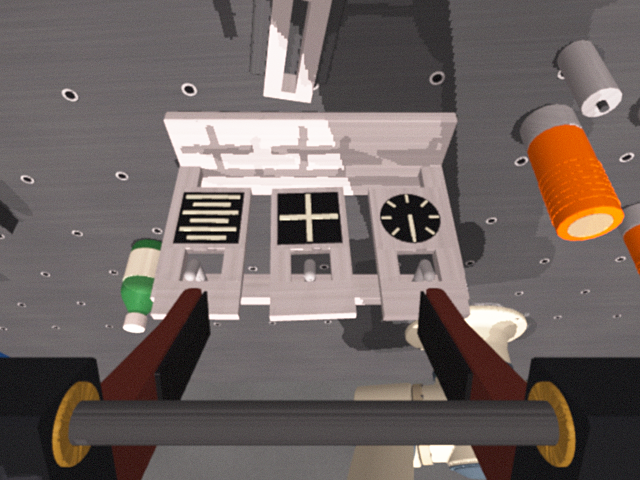

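All three marked faces point outward, each plate on its own hook: scale at (208,217), cross at (309,217), dial at (410,218). Backing the arm off and handing in.

Run:
```python
from h import *
t=r.sense()['tcp_pos'];r.servo_line([t[0],t[1],t[2]+.06]);r.wait(.5)
print(r.sense()['contact_force'],r.sense()['clock']);r.hand_in()
```

```text
Traceback (most recent call last):
station.IKError: the arm cannot follow that straight line within its joint ranges
```

The arm is already clear of everything, so I hand in from here.

Run:
```python
from h import *
r.wait(.5);print(r.sense()['contact_force'],r.sense()['clock']);r.hand_in()
```

```text
[ 0.06022241  0.72839224 -1.03746004] 69.6417
the job is handed in; nothing more can be done
```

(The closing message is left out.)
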